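Sweep the counted clips into the counting tray's trough and shut the cover

TASK

The clips on the counting tray have been counted: with the closed fingertips, sweep all five across the deck and over its edge into the trough, but leave the yellow finger cot lying on the deck, since it must not get into the lot. Then push the trough's open cover over and press it down fully shut, so that nothing spills when the tray is poured out. Do not pick anything up, and leave the tools round the tray where they are.

Things in the scene. Friction and masses are not known exactly. Their poses are not given: they have to be found in the camera images.
- count_tray: fixed grey counting tray, 200 mm along its x, 209 along its y; origin: centre of its underside, on the bench; z up, +y roughly to the robot's left. Level deck (dark rubber inlay) 34 mm above the bench, y = -101 to +50 mm, x = -96 to +96; 4 mm rims 14 mm higher than the deck on its -y, +x and -x sides; open edge at y = +50, beyond it the trough. A small spout juts 27 mm from the trough's -x end
- deck_edge (a point): middle of the deck's open edge, at deck height (34 mm above the bench); axes as the tray's
- trough (a point): middle of the trough's floor, 8 mm above the bench, 26 mm below the deck; axes as the tray's. The trough is 50 mm wide (y from -25 to +25 mm here) and runs the whole width of the tray (x from -96 to +96 mm)
- cover (a joint): angle (rad) of the trough's cover, an aluminium plate 188 x 56 x 2.5 mm: 0 = shut, level over the trough, its top 38 mm above the bench (rolled free edge 41 mm); at the start 1.6 to 1.85 = standing open, upright or leaning outwards (stop at 1.92). Its hinge is stiff: the cover stays where it is left; about 1 N at the free edge moves it
- cover_hinge (a point): middle of the cover's hinge line, on top of the trough's outer wall: tray y = +103.5 mm, 37 mm above the bench; the line runs along the tray's x. The bench outside it is clear for 80 mm or more
- cover_edge (a point): middle of the cover's free (rolled) edge, 56 mm from the hinge: the upper edge, about 92 mm above the bench, when the cover stands open; 2 mm over the deck's edge when shut
- clip_1: stamped sheet-steel clip, 19 x 26 mm plate with one short upturned tab, 6 mm high over all, 12 g, loose on the deck of the counting tray, turned any way; origin at the centre of its underside
- clip_2: stamped sheet-steel clip, 19 x 26 mm plate with one short upturned tab, 6 mm high over all, 12 g, loose on the deck of the counting tray, turned any way; origin at the centre of its underside
- clip_3: stamped sheet-steel clip, 19 x 26 mm plate with one short upturned tab, 6 mm high over all, 12 g, loose on the deck of the counting tray, turned any way; origin at the centre of its underside
- clip_4: stamped sheet-steel clip, 19 x 26 mm plate with one short upturned tab, 6 mm high over all, 12 g, loose on the deck of the counting tray, turned any way; origin at the centre of its underside
- clip_5: stamped sheet-steel clip, 19 x 26 mm plate with one short upturned tab, 6 mm high over all, 12 g, loose on the deck of the counting tray, turned any way; origin at the centre of its underside
- finger_cot: yellow rolled latex finger cot, oval 23 x 29 mm, 8 mm high, low dome, loose on the deck; origin at the centre of its underside. At the start it and the clips lie in two rows along the tray's x, 62 mm apart, three to a row 55 mm apart (each within 7 mm); the cot is in the row farther from the trough, at either end or in the middle
- tweezers: steel tweezers, 125 mm long, 11 mm high, lying on the bench behind the tray (its -y side); not to be moved; origin at the centre of the underside
- stamp: wooden inspection stamp, 27 mm across, 63 mm high, standing on the bench to the robot's left; not to be moved; origin at the centre of the underside
- tape_roll: roll of tape lying flat, 72 mm across, 18 mm high, to the robot's right; not to be moved
- caliper: digital caliper, 226 mm long, 14 mm high, lying to the robot's right; not to be moved
- marker: black felt marker, 136 mm long, 18 mm thick, lying on the bench to the left of the tray; not to be moved

How it is judged:
By the outcome, as a careful person would: the job done as asked, in the order asked, and still so for the second after the job is handed in, with the robot touching nothing.
It also fails if it takes over 58 s, if anything falls off the work surface, if the arm or the gripper's body presses on something with over 40 N, if the wrist force passes 120 N, or if a joint passes its speed limit or range.

ROBOT

A 6-joint arm with a two-finger parallel gripper is mounted at the origin on the work surface; the furniture and walls round the work are solid. World frame = base frame: x ahead of the robot, y to its left, z up, the work surface at z = 0. Lengths are in m, angles in degrees, forces in N, time in s.
With the tool pointing down it reaches from about 0.35 to 0.875 m from the base axis. Payload 4.2 kg.
Tool frame: the origin (TCP) lies midway between the tips of the shut fingers; the grasp point (between the pads) lies 19 mm behind it; z points along the fingers, y is the direction in which the jaws open and shut (so a half turn about z gives the same grasp; the last joint's range is limited). The gripper opens to 87 mm and grips with 3 to 60 N. Pads are 19 mm wide; open, the fingers measure 117 mm over their backs; the gripper's body (75 mm by 190 mm) begins 51 mm behind the grasp point.
Start: joints at [84.718, 22.042, 0.453, 0, -68.411, -14.817], TCP at [0.215, 0.587, 0.223] pointing down, gripper open.
Joint ranges: [-179.83, 179.83], [-69.29, 118.12], [-61.27, 80.66], [-181.25, 117.63], [-171.15, -9.14], [-177.46, 177.46]. Speed limits (degrees/s): [159.86, 159.86, 180, 180, 180, 180].

INTERFACE

Orientations are given as a 3x3 rotation matrix whose columns are the frame's x, y, z axes.
In Python, from station import sense, capture, get_calibration, finish_job, spot_in, spot_point gives the robot as it stands.
- The arm moves only by the shell command python3 -m inch 'ROWS'. ROWS is JSON, a list of rows, each an object with "fingers": the finger opening in cm, from 0 to 8.7; "delta_pos": the shift along the tool's x, y, z in cm, a list of three; "spin": the turn about the tool's z in degrees. In form: [{"fingers": fingers, "delta_pos": [dx, dy, dz], "spin": spin}, ...]. A call has 1 to 20 rows; each row is the pose to reach, as a shift and turn from the pose commanded when the call began, along the tool's axes at that moment; what a row does not reach only later rows make up. A row lasts 1/10 s, in which the tool goes at most 50 mm and 8.59 degrees, less where a joint would pass 70% of its speed; a pose out of reach is approached as far as the arm can. A call with a gripper value outside its range is refused whole. The fingers move at their own pace and stop on an object; the grip force is fixed at half the most. Time passes only in rows, so rows that repeat a pose let the fingers close. It gives the time, the measured TCP pose, the force and the opening at its end, in the units of the state.
- sense(): the state, without advancing time (a new reading comes with each control period).
- capture(name): name is "scene" or "top" or "wrist"; returns the picture (384x512x3 uint8, red, green, blue); there is no depth.
- get_calibration(name): a dict with "K" (3x3 intrinsics, pixels), "dist" ([k1, k2, p1, p2, k3] as OpenCV has them; the pictures are not rectified), "T" (4x4, takes a point from camera to world coordinates). Camera axes: x right, y up, looking along -z (the intrinsics and any distortion apply to the point x, -y, -z); pixel columns grow to the right and rows downward; lengths in m; the calibration is good to about 2 mm. A picture is of the moment at which its call begins: read the wrist's pose just before it. get_calibration takes no time and is no camera call; for the wrist camera it gives the pose at the moment of the call.
- finish_job(): hands the job in, once; it reports no verdict.
Trained networks look in the newest picture that a camera, given by its name, has taken for a name from the list of things; names that differ only in an ending like _2 or _b are one class to them, and where a whole thing is asked for, a point or a joint stands for the part that bears it (a point fixed in the world has none). Each returns a list of dicts, best first, with "conf" (0 to 1); they miss things now and then, are a little off and sometimes report something else, mostly with a low value. They report only what shows in the picture. A call takes as long as a camera call.
- spot_in(camera, target): "extent" ([left, top, right, bottom] as shares, 0 to 1, of the picture: columns of its width, rows of its height, round what is visible of it).
- spot_point(camera, target): "location" ([column, row] as shares, 0 to 1, of the picture: columns of its width, rows of its height: a listed point, or the origin of a listed thing).
The state is a dict: "time_s": time; "joints": joint angles; "joint_velocities": joint speeds; "effort": joint torques, N m; "tcp_pos": TCP position; "ee_rot": TCP orientation; "wrist_force": force on the tool from outside, world axes, zero at the start; "moment": the same for the moment, N m; "gripper_width": opening from 0.0 (shut) to 1.0 (fully open).
Only numpy, scipy, OpenCV 4.12 (cv2) and the standard library are available. Lean on these libraries where they do the work, as an engineer would, in place of code of your own. Each camera call takes 0.05 s, during which the arm holds its last target.

## Working session

There is one attempt and no reset: what is moved stays moved. The work goes in short steps, Python scripts to look and compute and a shell command to move; the robot and the scene stay as the last step left them, time stands still between calls to the robot, and variables do not carry over. Pictures are saved under pics/ and viewed, and the job is handed in when it is done.

```bash
ls; mkdir -p pics; python3 - <<'E'
from station import *
import cv2,numpy as np
s=sense();print(s['time_s'],s['tcp_pos'],np.round(s['ee_rot'],3).tolist(),s['gripper_width'])
for n in ['scene','top','wrist']:
    im=capture(n);cv2.imwrite(f'pics/a_{n}.png',cv2.cvtColor(im,cv2.COLOR_RGB2BGR))
    c=get_calibration(n);print(n,np.round(c['K'],1).tolist(),np.round(c['dist'],3),np.round(c['T'],3).tolist())
E
```

```text
pics
0.0 [0.21455795 0.58637904 0.22146071] [[0.939, -0.344, -0.001], [-0.344, -0.939, -0.002], [0.0, 0.002, -1.0]] 1.0054635804761085
scene [[376.8, 0.0, 261.7], [0.0, 376.8, 188.5], [0.0, 0.0, 1.0]] [-0.074  0.     0.     0.     0.   ] [[0.519, 0.44, -0.733, -0.262], [-0.854, 0.242, -0.46, -0.534], [-0.025, 0.865, 0.501, 0.64], [0.0, 0.0, 0.0, 1.0]]
top [[446.0, 0.0, 254.2], [0.0, 446.0, 196.1], [0.0, 0.0, 1.0]] [-0.073  0.     0.     0.     0.   ] [[0.01, 0.996, -0.084, 0.477], [-1.0, 0.008, -0.019, -0.03], [-0.019, 0.084, 0.996, 1.528], [0.0, 0.0, 0.0, 1.0]]
wrist [[274.1, 0.0, 258.0], [0.0, 274.1, 185.9], [0.0, 0.0, 1.0]] [0.01 0.   0.   0.   0.  ] [[-0.343, 0.902, 0.263, 0.289], [-0.939, -0.33, -0.094, 0.562], [0.002, -0.279, 0.96, 0.385], [0.0, 0.0, 0.0, 1.0]]
```

View pics/a_scene.png

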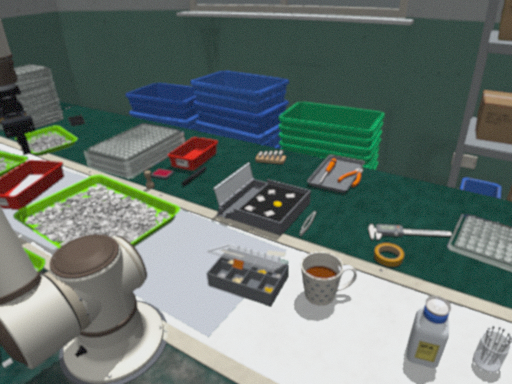

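View pics/a_top.png

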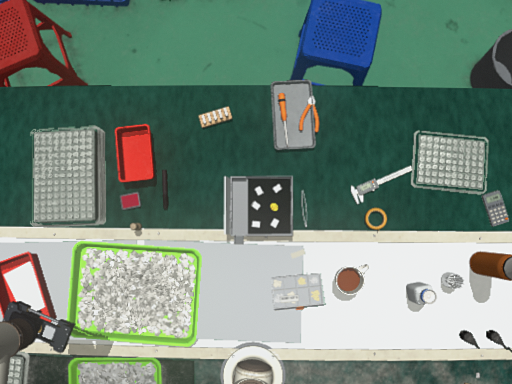

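View pics/a_wrist.png

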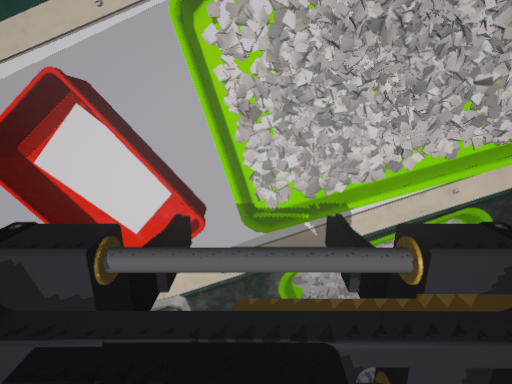

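Top view: tray at about (262,208), trough and raised cover on its left (+y). The cot (274,207) is in the middle of the far row. Next I'll localise roughly and then bring the wrist camera over.

```bash
cat > h.py <<'E'
from station import *
import cv2,numpy as np
def ray(c,px):
    K=np.array(c['K']);d=np.array(c['dist'],float)
    u=cv2.undistortPoints(np.array(px,float).reshape(-1,1,2),K,d).reshape(-1,2)
    T=np.array(c['T']);v=np.c_[u[:,0],-u[:,1],-np.ones(len(u))]@T[:3,:3].T
    return T[:3,3],v
def onz(c,px,z):
    o,v=ray(c,px);return o+v*((z-o[2])/v[:,2])[:,None]
def proj(c,P):
    T=np.array(c['T']);p=(np.atleast_2d(P)-T[:3,3])@T[:3,:3]
    p=p*[1,-1,-1]
    return cv2.projectPoints(p,np.zeros(3),np.zeros(3),np.array(c['K']),np.array(c['dist'],float))[0].reshape(-1,2)
def save(n,name,box=None,s=1):
    im=capture(n);im=im if box is None else im[box[1]:box[3],box[0]:box[2]]
    im=cv2.resize(im,None,fx=s,fy=s,interpolation=cv2.INTER_CUBIC)
    cv2.imwrite('pics/'+name,cv2.cvtColor(im,cv2.COLOR_RGB2BGR))
def pts(n,t,z,k=8,minc=.2):
    c=get_calibration(n)
    for r in spot_point(n,t)[:k]:
        if r['conf']<minc: continue
        px=np.array(r['location'])*[512,384]
        print(n,t,round(r['conf'],2),px.round(1),onz(c,px,z)[0].round(4))
E
python3 - <<'E'
from h import *
save('top','b_top.png',(205,160,325,250),6)
for t,z in [('deck_edge',.034),('trough',.008),('cover_hinge',.037),('cover_edge',.092),('clip_1',.034),('finger_cot',.034)]: pts('top',t,z)
E
```

```text
top deck_edge 0.59 [247.9 207.4] [0.5642 0.0195 0.034 ]
top trough 0.58 [239.1 207.7] [0.5644 0.0504 0.008 ]
top cover_hinge 0.93 [227.5 206.1] [0.5679 0.088  0.037 ]
top cover_edge 0.84 [224.5 208.2] [0.5576 0.0931 0.092 ]
top cover_edge 0.53 [304.5 207.8] [ 0.5611 -0.1648  0.092 ]
top clip_1 0.6 [261.3 191.7] [ 0.6175 -0.0251  0.034 ]
top clip_1 0.59 [248.2 205.8] [0.5697 0.0185 0.034 ]
top clip_1 0.59 [277.3 190.3] [ 0.6226 -0.0788  0.034 ]
top clip_1 0.39 [254.1 227.8] [ 0.4961 -0.002   0.034 ]
top clip_1 0.39 [274.  221.4] [ 0.518  -0.0684  0.034 ]
top finger_cot 0.42 [276.9 207. ] [ 0.5664 -0.0777  0.034 ]
```

View pics/b_top.png

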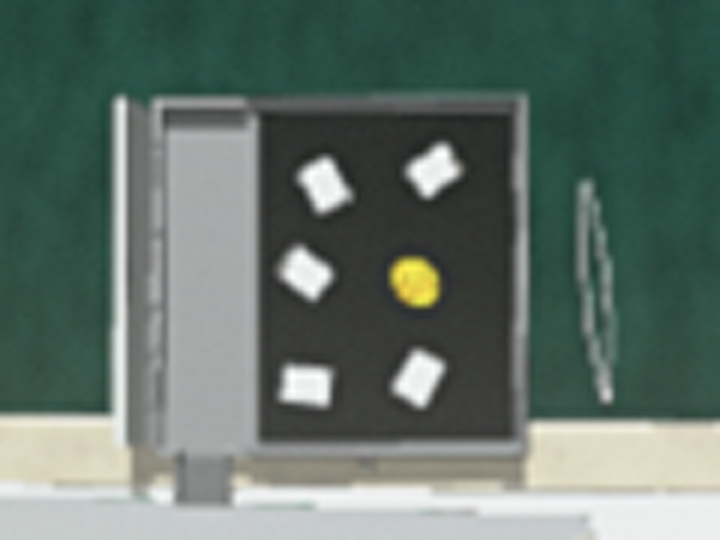

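```bash
python3 -m inch '[{"fingers":0,"delta_pos":[53,45,3],"spin":70},{"fingers":0,"delta_pos":[53,45,3],"spin":70},{"fingers":0,"delta_pos":[53,45,3],"spin":70},{"fingers":0,"delta_pos":[53,45,3],"spin":70},{"fingers":0,"delta_pos":[53,45,3],"spin":70},{"fingers":0,"delta_pos":[53,45,3],"spin":70},{"fingers":0,"delta_pos":[53,45,3],"spin":70},{"fingers":0,"delta_pos":[53,45,3],"spin":70},{"fingers":0,"delta_pos":[53,45,3],"spin":70},{"fingers":0,"delta_pos":[53,45,3],"spin":70},{"fingers":0,"delta_pos":[53,45,3],"spin":70},{"fingers":0,"delta_pos":[53,45,3],"spin":70},{"fingers":0,"delta_pos":[53,45,3],"spin":70},{"fingers":0,"delta_pos":[53,45,3],"spin":70},{"fingers":0,"delta_pos":[53,45,3],"spin":70},{"fingers":0,"delta_pos":[53,45,3],"spin":70}]'
python3 - <<'E'
from h import *
s=sense();print(s['time_s'],s['tcp_pos'],np.round(s['ee_rot'],3).tolist(),s['wrist_force'],np.round(s['joints'],1))
save('wrist','c.png',None,1.5)
for t,z in [('deck_edge',.034),('trough',.008),('cover_hinge',.037),('clip_1',.034),('finger_cot',.034)]: pts('wrist',t,z)
E
```

```text
time_s: 2.1
tcp_pos: [0.5578, -0.0189, 0.1921]
ee_rot: [[-0.004, -1.0, -0.001], [-1.0, 0.004, -0.0], [0.0, 0.001, -1.0]]
wrist_force: [-0.3, 1.1, 1.2]
gripper_width: 0.005
2.1 [ 0.55784996 -0.01891149  0.19207216] [[-0.004, -1.0, -0.001], [-1.0, 0.004, -0.0], [0.0, 0.001, -1.0]] [-0.29454591  1.07387986  1.19656429] [ 14.7  17.  -11.7  -0.  -61.4 -14.9]
wrist deck_edge 0.56 [251.7 205.8] [0.568  0.0258 0.034 ]
wrist trough 0.7 [248.9 216.4] [0.5725 0.0516 0.008 ]
wrist cover_hinge 0.63 [297.6 179.8] [ 0.5124 -0.0073  0.037 ]
wrist clip_1 0.88 [291.7 129.8] [ 0.5213 -0.066   0.034 ]
wrist clip_1 0.83 [298.4 182.7] [ 0.5109 -0.0026  0.034 ]
wrist clip_1 0.66 [245.1 184.2] [ 0.5759 -0.0007  0.034 ]
wrist clip_1 0.6 [195.  125.7] [ 0.6325 -0.0706  0.034 ]
wrist clip_1 0.59 [206.8 176.3] [ 0.6221 -0.0106  0.034 ]
wrist finger_cot 0.64 [248.1 133.5] [ 0.5717 -0.0617  0.034 ]
```

View pics/c.png

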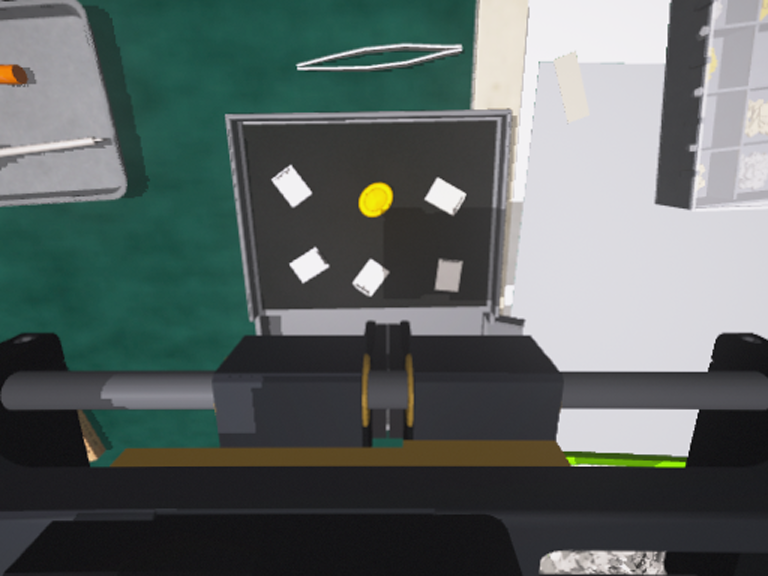

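```bash
python3 - <<'E'
from h import *
c=get_calibration('wrist')
P={'edgeL':(258,311),'edgeR':(491,305),'backL':(244,123),'backR':(497,121),'c1':(291,186),'c2':(309,265),'c3':(371,278),'c4':(449,275),'c5':(445,196),'cot':(375,200)}
for k,p in P.items(): print(k,onz(c,[np.array(p)/1.5],.034 if k[0]!='c' else .036)[0].round(4))
# rim outer corners at 48mm
for p in [(228,116),(511,110)]: print(onz(c,[np.array(p)/1.5],.048)[0].round(4))
E
```

```text
edgeL [0.6678 0.0295 0.034 ]
edgeR [0.4739 0.0241 0.034 ]
backL [ 0.6652 -0.1174  0.034 ]
backR [ 0.4797 -0.119   0.034 ]
c1 [ 0.6333 -0.0725  0.036 ]
c2 [ 0.6229 -0.0106  0.036 ]
c3 [5.732e-01 2.000e-04 3.600e-02]
c4 [ 0.5101 -0.0024  0.036 ]
c5 [ 0.5159 -0.0651  0.036 ]
cot [ 0.5695 -0.0621  0.036 ]
[ 0.6713 -0.1208  0.048 ]
[ 0.4741 -0.1249  0.048 ]
```

```bash
python3 -m inch '[{"fingers":0,"delta_pos":[1.3,4.7,4],"spin":0},{"fingers":0,"delta_pos":[1.3,4.7,8],"spin":0},{"fingers":0,"delta_pos":[1.3,4.7,12],"spin":0},{"fingers":0,"delta_pos":[1.3,4.7,14.5],"spin":0},{"fingers":0,"delta_pos":[1.3,4.7,14.5],"spin":0},{"fingers":0,"delta_pos":[1.3,4.7,14.5],"spin":0}]'
python3 - <<'E'
from h import *
save('wrist','d.png',None,1.5)
E
```

```text
time_s: 3.0
tcp_pos: [0.5115, -0.0301, 0.0482]
ee_rot: [[-0.0, -1.0, 0.001], [-1.0, 0.0, -0.0], [0.0, -0.001, -1.0]]
wrist_force: [0.5, -1.0, 0.4]
gripper_width: 0.004
```

View pics/d.png

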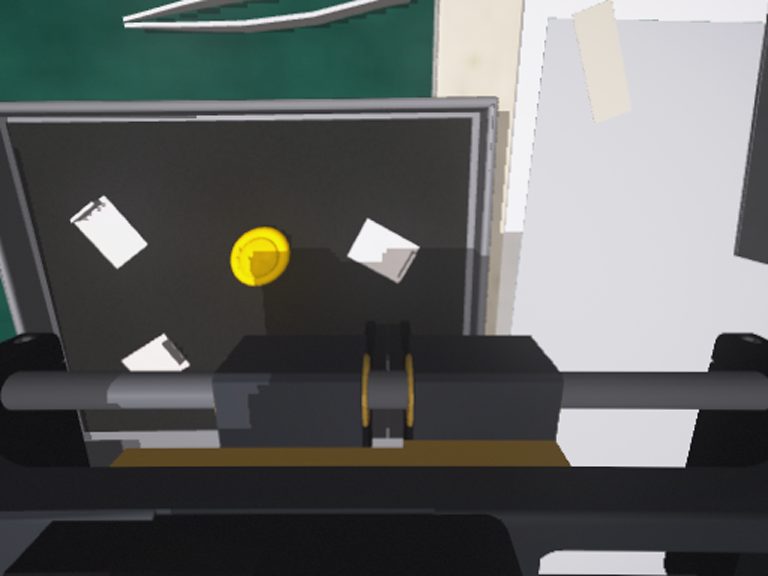

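```bash
python3 - <<'E'
from h import *
c=get_calibration('wrist')
for p in [(108,233),(383,250),(260,257)]: print(onz(c,[np.array(p)/1.5],.036)[0].round(4))
E
python3 -m inch '[{"fingers":0,"delta_pos":[0,0,1.0],"spin":0},{"fingers":0,"delta_pos":[0,0,1.2],"spin":0},{"fingers":0,"delta_pos":[0,0,1.2],"spin":0}]'
python3 -m inch '[{"fingers":0,"delta_pos":[0,0,0.1],"spin":0},{"fingers":0,"delta_pos":[0,0,0.1],"spin":0}]'
python3 -m inch '[{"fingers":0,"delta_pos":[0,0,0.1],"spin":0},{"fingers":0,"delta_pos":[0,0,0.1],"spin":0}]'
```

```text
[ 0.6351 -0.0747  0.036 ]
[ 0.5166 -0.0674  0.036 ]
[ 0.5707 -0.0642  0.036 ]
time_s: 3.35
tcp_pos: [0.5108, -0.0307, 0.0357]
ee_rot: [[-0.002, -1.0, 0.0], [-1.0, 0.002, 0.0], [-0.0, -0.0, -1.0]]
wrist_force: [-0.4, -0.7, 0.2]
gripper_width: 0.007
time_s: 3.55
tcp_pos: [0.5109, -0.0307, 0.0347]
ee_rot: [[-0.002, -1.0, 0.0], [-1.0, 0.002, 0.0], [-0.0, -0.0, -1.0]]
wrist_force: [0.3, 0.2, -0.4]
gripper_width: 0.005
time_s: 3.75
tcp_pos: [0.511, -0.0307, 0.0344]
ee_rot: [[-0.001, -1.0, 0.0], [-1.0, 0.001, -0.0], [0.0, -0.0, -1.0]]
wrist_force: [-1.2, 0.4, 5.0]
gripper_width: 0.007
```

```bash
python3 -m inch '[{"fingers":0,"delta_pos":[0,0,-0.1],"spin":0},{"fingers":0,"delta_pos":[-0.5,0,-0.1],"spin":0},{"fingers":0,"delta_pos":[-1,0,-0.1],"spin":0},{"fingers":0,"delta_pos":[-1.5,0,-0.1],"spin":0},{"fingers":0,"delta_pos":[-2,0,-0.1],"spin":0},{"fingers":0,"delta_pos":[-2.5,0,-0.1],"spin":0},{"fingers":0,"delta_pos":[-3,0,-0.1],"spin":0},{"fingers":0,"delta_pos":[-3.5,0,-0.1],"spin":0},{"fingers":0,"delta_pos":[-4,0,-0.1],"spin":0},{"fingers":0,"delta_pos":[-4.5,0,-0.1],"spin":0},{"fingers":0,"delta_pos":[-5,0,-0.1],"spin":0},{"fingers":0,"delta_pos":[-5.5,0,-0.1],"spin":0},{"fingers":0,"delta_pos":[-6,0,-0.1],"spin":0},{"fingers":0,"delta_pos":[-6,0,-0.1],"spin":0}]'
python3 - <<'E'
from h import *
save('wrist','e.png',None,1.5)
save('scene','e2.png',(200,150,340,250),5)
save('top','e3.png',(205,160,325,250),6)
E
```

```text
time_s: 5.15
tcp_pos: [0.5111, 0.0299, 0.0346]
ee_rot: [[-0.001, -1.0, 0.0], [-1.0, 0.001, 0.0], [-0.0, -0.0, -1.0]]
wrist_force: [0.0, -0.3, 0.0]
gripper_width: 0.007
```

View pics/e2.png

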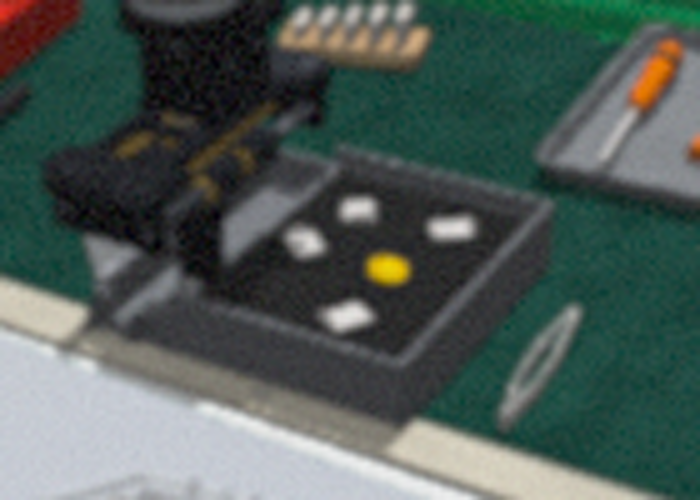

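View pics/e.png

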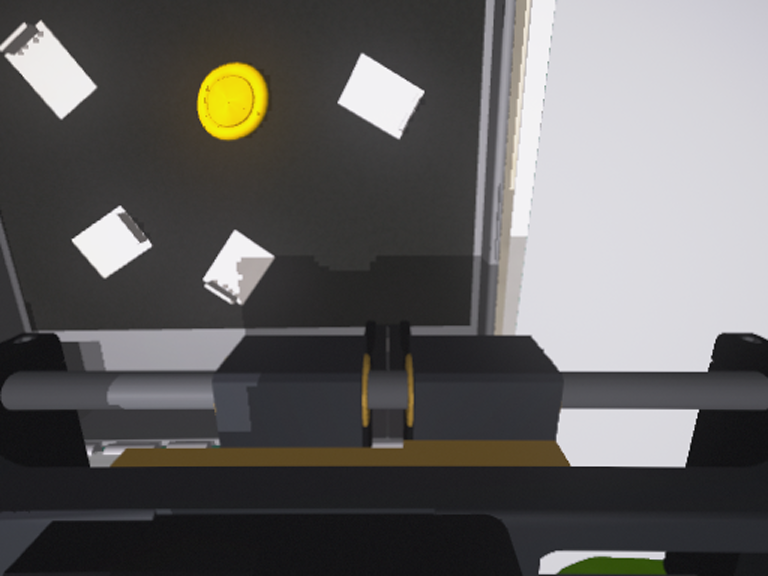

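Clip 4 is off the deck in both views. The remaining four clips and the cot at (233,100) are undisturbed. I'll re-measure from this closer view.

```bash
python3 - <<'E'
from h import *
c=get_calibration('wrist')
for k,p in dict(c1=(49,70),c2=(111,242),c3=(238,268),c5=(381,95),cot=(233,101),eL=(36,331),eR=(470,325)).items(): print(k,onz(c,[np.array(p)/1.5],.036 if k[0]=='c' else .034)[0].round(4))
E
```

```text
c1 [ 0.633  -0.0763  0.036 ]
c2 [ 0.6231 -0.0145  0.036 ]
c3 [ 0.5739 -0.0038  0.036 ]
c5 [ 0.5155 -0.0684  0.036 ]
cot [ 0.5692 -0.0664  0.036 ]
eL [0.6633 0.0244 0.034 ]
eR [0.478  0.0221 0.034 ]
```

```bash
python3 -m inch '[{"fingers":0,"delta_pos":[0,0,-2],"spin":0},{"fingers":0,"delta_pos":[4,-0.4,-2.5],"spin":0},{"fingers":0,"delta_pos":[8,-0.4,-2.5],"spin":0},{"fingers":0,"delta_pos":[12.7,-0.4,-2.5],"spin":0},{"fingers":0,"delta_pos":[12.7,-0.4,-2.5],"spin":0},{"fingers":0,"delta_pos":[12.7,-0.4,-1],"spin":0},{"fingers":0,"delta_pos":[12.7,-0.4,-0.2],"spin":0},{"fingers":0,"delta_pos":[12.7,-0.4,0],"spin":0},{"fingers":0,"delta_pos":[12.7,-0.4,0],"spin":0}]'
python3 -m inch '[{"fingers":0,"delta_pos":[-0.7,0,0],"spin":0},{"fingers":0,"delta_pos":[-1.4,0,0],"spin":0},{"fingers":0,"delta_pos":[-2.1,0,0],"spin":0},{"fingers":0,"delta_pos":[-2.8,0,0],"spin":0},{"fingers":0,"delta_pos":[-3.5,0,0],"spin":0},{"fingers":0,"delta_pos":[-4.2,0,0],"spin":0},{"fingers":0,"delta_pos":[-4.9,0,0],"spin":0},{"fingers":0,"delta_pos":[-5.6,0,0],"spin":0},{"fingers":0,"delta_pos":[-6.3,0,0],"spin":0},{"fingers":0,"delta_pos":[-7,0,0],"spin":0},{"fingers":0,"delta_pos":[-7.7,0,0],"spin":0},{"fingers":0,"delta_pos":[-8.4,0,0],"spin":0},{"fingers":0,"delta_pos":[-9.1,0,0],"spin":0},{"fingers":0,"delta_pos":[-9.8,0,0],"spin":0},{"fingers":0,"delta_pos":[-10.5,0,0],"spin":0},{"fingers":0,"delta_pos":[-11.2,0,0],"spin":0},{"fingers":0,"delta_pos":[-11.9,0,0],"spin":0},{"fingers":0,"delta_pos":[-12.4,0,0],"spin":0},{"fingers":0,"delta_pos":[-12.7,0,0],"spin":0},{"fingers":0,"delta_pos":[-12.7,0,0],"spin":0}]'
python3 - <<'E'
from h import *
save('wrist','f.png',None,1.5)
E
```

```text
time_s: 6.2
tcp_pos: [0.5145, -0.0974, 0.0345]
ee_rot: [[-0.001, -1.0, -0.001], [-1.0, 0.001, -0.0], [0.0, 0.001, -1.0]]
wrist_force: [-0.1, -0.4, -0.5]
gripper_width: 0.004
time_s: 8.2
tcp_pos: [0.5149, 0.0296, 0.0346]
ee_rot: [[-0.001, -1.0, 0.0], [-1.0, 0.001, 0.0], [-0.0, -0.0, -1.0]]
wrist_force: [-0.2, -0.2, 0.1]
gripper_width: 0.003
```

View pics/f.png

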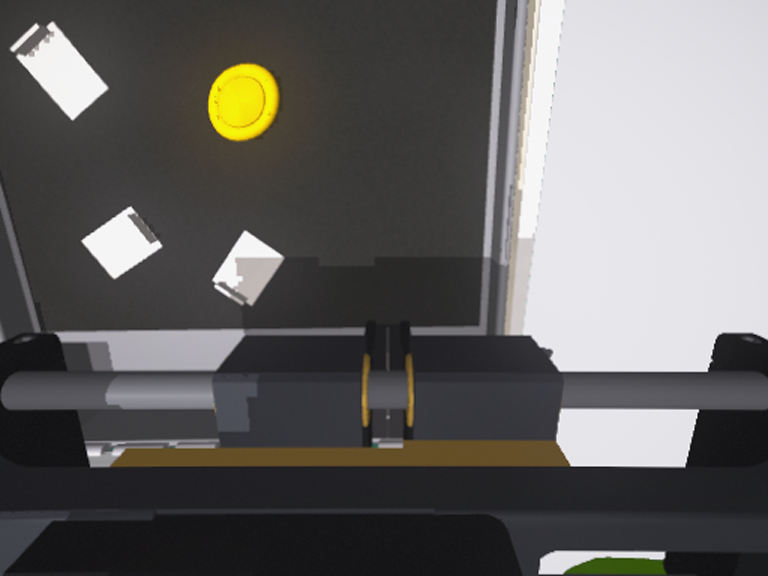

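```bash
python3 -m inch '[{"fingers":0,"delta_pos":[0,0,-2],"spin":0},{"fingers":0,"delta_pos":[3,-3,-2.5],"spin":0},{"fingers":0,"delta_pos":[6.3,-5.8,-2.5],"spin":0},{"fingers":0,"delta_pos":[6.3,-5.8,-2.5],"spin":0},{"fingers":0,"delta_pos":[6.3,-5.8,-1],"spin":0},{"fingers":0,"delta_pos":[6.3,-5.8,-0.2],"spin":0},{"fingers":0,"delta_pos":[6.3,-5.8,0],"spin":0},{"fingers":0,"delta_pos":[6.3,-5.8,0],"spin":0},{"fingers":0,"delta_pos":[5.6,-5.8,0],"spin":0},{"fingers":0,"delta_pos":[4.9,-5.8,0],"spin":0},{"fingers":0,"delta_pos":[4.2,-5.8,0],"spin":0},{"fingers":0,"delta_pos":[3.5,-5.8,0],"spin":0},{"fingers":0,"delta_pos":[2.8,-5.8,0],"spin":0},{"fingers":0,"delta_pos":[2.1,-5.8,0],"spin":0},{"fingers":0,"delta_pos":[1.4,-5.8,0],"spin":0},{"fingers":0,"delta_pos":[0.7,-5.8,0],"spin":0},{"fingers":0,"delta_pos":[0,-5.8,0],"spin":0},{"fingers":0,"delta_pos":[0,-5.8,0],"spin":0}]'
python3 - <<'E'
from h import *
save('wrist','g.png',None,1.5)
E
```

```text
time_s: 10.05
tcp_pos: [0.573, 0.0301, 0.0346]
ee_rot: [[-0.001, -1.0, 0.0], [-1.0, 0.001, 0.0], [-0.0, -0.0, -1.0]]
wrist_force: [-0.9, -0.7, 0.5]
gripper_width: 0.008
```

View pics/g.png

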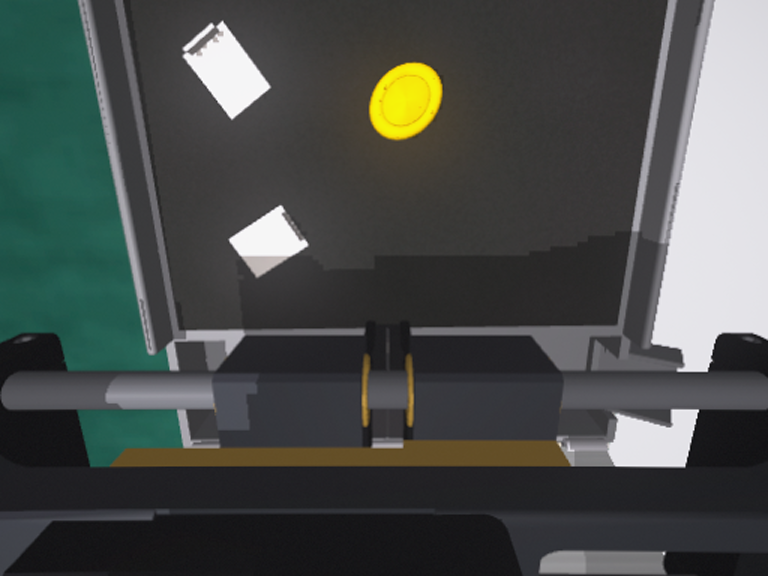

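```bash
python3 - <<'E'
from h import *
c=get_calibration('wrist')
for k,p in dict(c1=(227,70),c2=(269,242),cot=(406,101)).items(): print(k,onz(c,[np.array(p)/1.5],.036)[0].round(4))
E
python3 -m inch '[{"fingers":0,"delta_pos":[0,0,-2],"spin":0},{"fingers":0,"delta_pos":[3,-2.5,-2.5],"spin":0},{"fingers":0,"delta_pos":[7.2,-4.9,-2.5],"spin":0},{"fingers":0,"delta_pos":[7.2,-4.9,-2.5],"spin":0},{"fingers":0,"delta_pos":[7.2,-4.9,-1],"spin":0},{"fingers":0,"delta_pos":[7.2,-4.9,-0.2],"spin":0},{"fingers":0,"delta_pos":[7.2,-4.9,0],"spin":0},{"fingers":0,"delta_pos":[7.0,-4.9,0],"spin":0},{"fingers":0,"delta_pos":[6.3,-4.9,0],"spin":0},{"fingers":0,"delta_pos":[5.6,-4.9,0],"spin":0},{"fingers":0,"delta_pos":[4.9,-4.9,0],"spin":0},{"fingers":0,"delta_pos":[4.2,-4.9,0],"spin":0},{"fingers":0,"delta_pos":[3.5,-4.9,0],"spin":0},{"fingers":0,"delta_pos":[2.8,-4.9,0],"spin":0},{"fingers":0,"delta_pos":[2.1,-4.9,0],"spin":0},{"fingers":0,"delta_pos":[1.4,-4.9,0],"spin":0},{"fingers":0,"delta_pos":[0.7,-4.9,0],"spin":0},{"fingers":0,"delta_pos":[0,-4.9,0],"spin":0},{"fingers":0,"delta_pos":[0,-4.9,0],"spin":0}]'
python3 - <<'E'
from h import *
save('wrist','i.png',None,1.5)
E
```

```text
c1 [ 0.6324 -0.0761  0.036 ]
c2 [ 0.6226 -0.0141  0.036 ]
cot [ 0.5686 -0.066   0.036 ]
time_s: 12.0
tcp_pos: [0.622, 0.03, 0.0346]
ee_rot: [[-0.001, -1.0, 0.0], [-1.0, 0.001, 0.0], [-0.0, -0.0, -1.0]]
wrist_force: [-0.8, -0.7, 0.6]
gripper_width: 0.003
```

View pics/i.png

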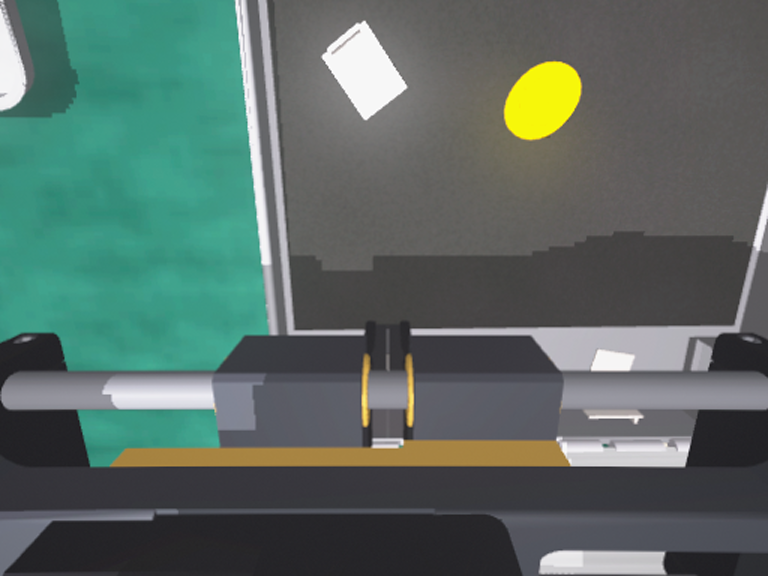

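```bash
python3 -m inch '[{"fingers":0,"delta_pos":[0,0,-2],"spin":0},{"fingers":0,"delta_pos":[4,-1.1,-2.5],"spin":0},{"fingers":0,"delta_pos":[8.5,-1.1,-2.5],"spin":0},{"fingers":0,"delta_pos":[13.5,-1.1,-2.5],"spin":0},{"fingers":0,"delta_pos":[13.5,-1.1,-2.5],"spin":0},{"fingers":0,"delta_pos":[13.5,-1.1,-1],"spin":0},{"fingers":0,"delta_pos":[13.5,-1.1,-0.2],"spin":0},{"fingers":0,"delta_pos":[13.5,-1.1,0],"spin":0},{"fingers":0,"delta_pos":[13.5,-1.1,0],"spin":0}]'
python3 -m inch '[{"fingers":0,"delta_pos":[-0.7,0,0],"spin":0},{"fingers":0,"delta_pos":[-1.4,0,0],"spin":0},{"fingers":0,"delta_pos":[-2.1,0,0],"spin":0},{"fingers":0,"delta_pos":[-2.8,0,0],"spin":0},{"fingers":0,"delta_pos":[-3.5,0,0],"spin":0},{"fingers":0,"delta_pos":[-4.2,0,0],"spin":0},{"fingers":0,"delta_pos":[-4.9,0,0],"spin":0},{"fingers":0,"delta_pos":[-5.6,0,0],"spin":0},{"fingers":0,"delta_pos":[-6.3,0,0],"spin":0},{"fingers":0,"delta_pos":[-7,0,0],"spin":0},{"fingers":0,"delta_pos":[-7.7,0,0],"spin":0},{"fingers":0,"delta_pos":[-8.4,0,0],"spin":0},{"fingers":0,"delta_pos":[-9.1,0,0],"spin":0},{"fingers":0,"delta_pos":[-9.8,0,0],"spin":0},{"fingers":0,"delta_pos":[-10.5,0,0],"spin":0},{"fingers":0,"delta_pos":[-11.2,0,0],"spin":0},{"fingers":0,"delta_pos":[-11.9,0,0],"spin":0},{"fingers":0,"delta_pos":[-12.6,0,0],"spin":0},{"fingers":0,"delta_pos":[-13.4,0,0],"spin":0},{"fingers":0,"delta_pos":[-13.4,0,0],"spin":0}]'
python3 -m inch '[{"fingers":0,"delta_pos":[0,0,-3],"spin":0},{"fingers":0,"delta_pos":[5,3,-6],"spin":0},{"fingers":0,"delta_pos":[10,6,-10],"spin":0},{"fingers":0,"delta_pos":[15,6,-14],"spin":0},{"fingers":0,"delta_pos":[15,6,-14],"spin":0},{"fingers":0,"delta_pos":[15,6,-14],"spin":0}]'
python3 - <<'E'
from h import *
save('wrist','j.png',None,1.5)
save('scene','j2.png',(200,150,340,250),5)
save('top','j3.png',(205,160,325,250),6)
for t,z in [('clip_1',.034),('cover_edge',.092),('cover_hinge',.037)]:
  for n in ['top','scene']: pts(n,t,z)
E
```

```text
time_s: 12.95
tcp_pos: [0.6325, -0.1056, 0.0345]
ee_rot: [[-0.001, -1.0, -0.001], [-1.0, 0.001, -0.0], [0.0, 0.001, -1.0]]
wrist_force: [-0.3, -0.1, -0.4]
gripper_width: 0.002
time_s: 14.95
tcp_pos: [0.633, 0.0292, 0.0346]
ee_rot: [[-0.001, -1.0, 0.0], [-1.0, 0.001, 0.0], [-0.0, -0.0, -1.0]]
wrist_force: [-0.2, -0.1, -0.1]
gripper_width: 0.003
time_s: 15.55
tcp_pos: [0.5742, -0.1256, 0.1797]
ee_rot: [[-0.006, -1.0, 0.009], [-1.0, 0.006, -0.001], [0.001, -0.009, -1.0]]
wrist_force: [-0.3, 0.8, -0.5]
gripper_width: 0.005
scene clip_1 0.56 [229.1 204.4] [0.4948 0.0585 0.034 ]
scene clip_1 0.52 [255.7 192.7] [0.5918 0.025  0.034 ]
scene clip_1 0.39 [237.7 207.4] [0.4937 0.0264 0.034 ]
scene cover_edge 0.74 [231.4 172.8] [0.5768 0.1034 0.092 ]
top cover_hinge 0.2 [136.8 227.9] [0.4914 0.3934 0.037 ]
scene cover_hinge 0.78 [238.8 191.2] [0.5696 0.0741 0.037 ]
```

View pics/j.png

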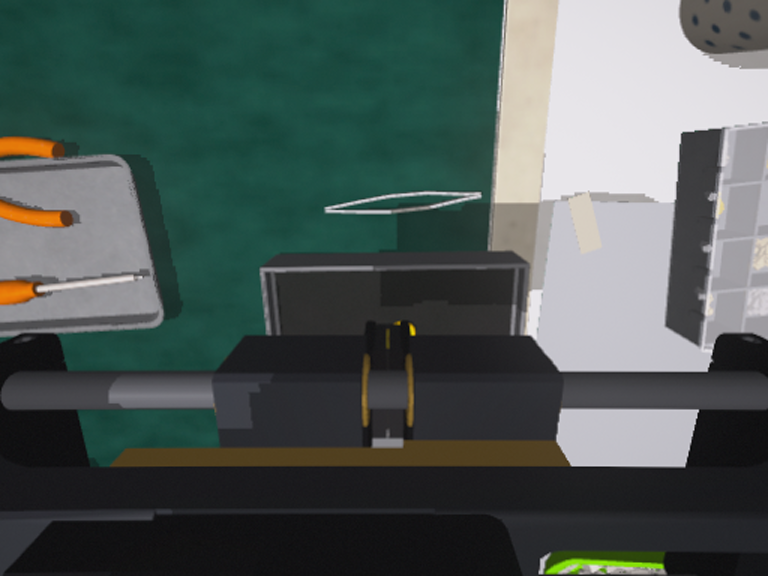

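View pics/j2.png

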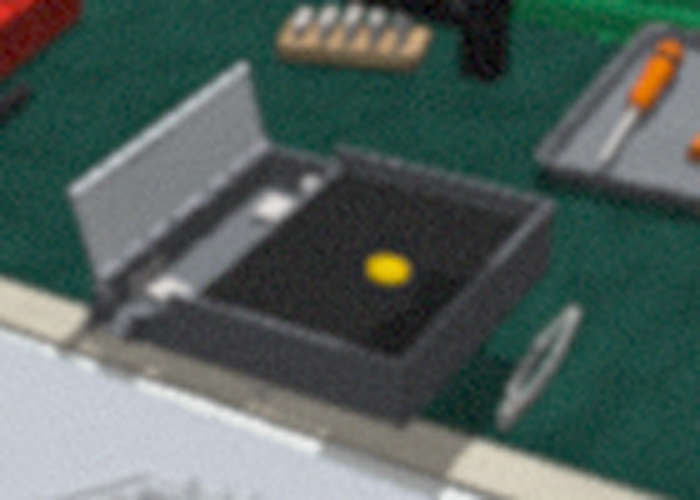

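View pics/j3.png

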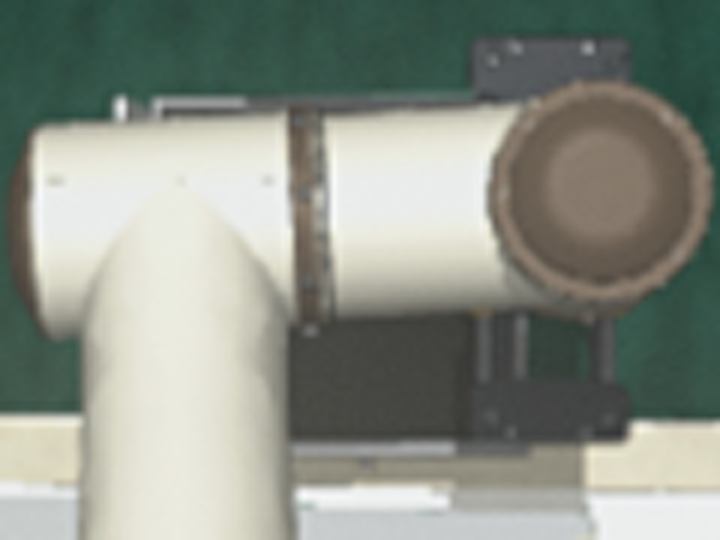

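```bash
python3 -m inch '[{"fingers":0,"delta_pos":[-5,0,0],"spin":0},{"fingers":0,"delta_pos":[-10,0,0],"spin":0},{"fingers":0,"delta_pos":[-15,0,0],"spin":0},{"fingers":0,"delta_pos":[-20,0,0],"spin":0},{"fingers":0,"delta_pos":[-25,0,0],"spin":0},{"fingers":0,"delta_pos":[-27,0,0],"spin":0},{"fingers":0,"delta_pos":[-27,0,0],"spin":0},{"fingers":0,"delta_pos":[-27,0,0],"spin":0}]'
python3 - <<'E'
from h import *
save('wrist','k.png',None,1.5)
for t,z in [('clip_1',.01),('cover_edge',.092),('cover_hinge',.037),('finger_cot',.034)]: pts('wrist',t,z)
E
```

```text
time_s: 16.8
tcp_pos: [0.5727, 0.1486, 0.174]
ee_rot: [[-0.0, -1.0, -0.001], [-1.0, 0.0, -0.001], [0.001, 0.001, -1.0]]
wrist_force: [-0.1, -0.5, -0.5]
gripper_width: 0.006
wrist clip_1 0.88 [258.6  69.7] [0.5744 0.0336 0.01  ]
wrist clip_1 0.85 [314.7  91. ] [0.5111 0.0559 0.01  ]
wrist clip_1 0.81 [195.2  69.1] [0.6445 0.0329 0.01  ]
wrist clip_1 0.72 [203.3  86.1] [0.6365 0.0506 0.01  ]
wrist clip_1 0.41 [309.6 105.2] [0.516  0.0713 0.01  ]
wrist cover_edge 0.65 [265.1 132.6] [0.5691 0.0942 0.092 ]
wrist cover_hinge 0.9 [259.9 114.4] [0.5734 0.0799 0.037 ]
wrist finger_cot 0.57 [263.3  88.3] [0.5698 0.0536 0.034 ]
```

View pics/k.png

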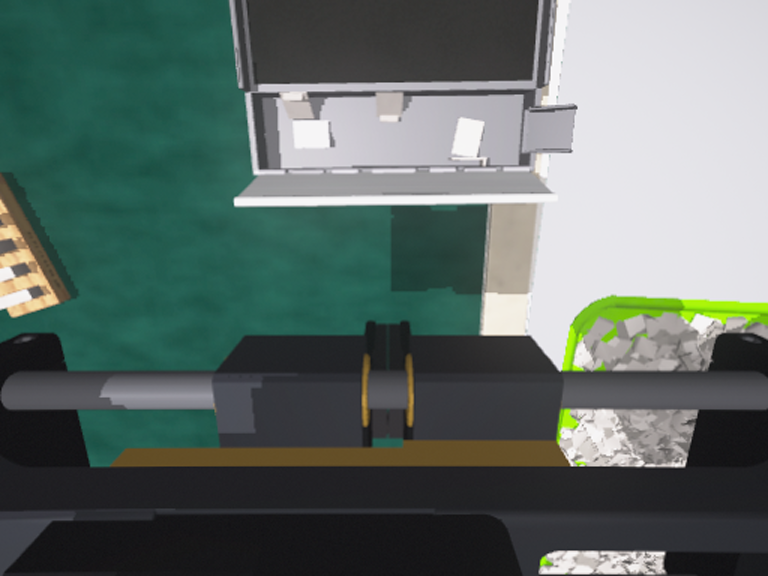

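All five clips are in the trough: two lean on the deck wall at (297,105) and (389,106), and the others are at (310,134), (467,137) and (470,160). The cover's free edge is at row 201, leaning outwards. Next I go down outside it.

```bash
python3 - <<'E'
from h import *
c=get_calibration('wrist')
print(onz(c,[np.array(p)/1.5 for p in [(236,201),(556,198)]],.091).round(4))
print(onz(c,[np.array(p)/1.5 for p in [(258,172),(540,168)]],.037).round(4))
print(onz(c,[np.array(p)/1.5 for p in [(245,88),(545,86)]],.034).round(4))
E
python3 -m inch '[{"fingers":0,"delta_pos":[0,0,4],"spin":0},{"fingers":0,"delta_pos":[0,0,8],"spin":0},{"fingers":0,"delta_pos":[2,0,9.1],"spin":0},{"fingers":0,"delta_pos":[2.9,0,9.1],"spin":0},{"fingers":0,"delta_pos":[2.9,0,9.1],"spin":0},{"fingers":0,"delta_pos":[2.9,0,9.1],"spin":0}]'
```

```text
[[0.6649 0.095  0.091 ]
 [0.4759 0.0939 0.091 ]]
[[0.6668 0.0799 0.037 ]
 [0.4676 0.0779 0.037 ]]
[[0.6713 0.0251 0.034 ]
 [0.4687 0.0245 0.034 ]]
time_s: 17.65
tcp_pos: [0.5744, 0.1193, 0.0852]
ee_rot: [[-0.002, -1.0, 0.003], [-1.0, 0.002, 0.001], [-0.001, -0.003, -1.0]]
wrist_force: [-1.1, 0.0, -0.3]
gripper_width: 0.001
```

```bash
python3 -m inch '[{"fingers":0,"delta_pos":[1,0,0.1],"spin":0},{"fingers":0,"delta_pos":[1.9,0,0.2],"spin":0},{"fingers":0,"delta_pos":[2.5,0,0.1],"spin":0},{"fingers":0,"delta_pos":[3.1,0,0.1],"spin":0},{"fingers":0,"delta_pos":[3.7,0,0.15],"spin":0},{"fingers":0,"delta_pos":[4.3,0,0.25],"spin":0},{"fingers":0,"delta_pos":[4.9,0,0.4],"spin":0},{"fingers":0,"delta_pos":[5.4,0,0.65],"spin":0},{"fingers":0,"delta_pos":[5.9,0,1.0],"spin":0},{"fingers":0,"delta_pos":[6.35,0,1.4],"spin":0},{"fingers":0,"delta_pos":[6.35,0,1.4],"spin":0}]'
python3 - <<'E'
from h import *
save('scene','l.png',(200,130,340,250),5)
E
```

```text
time_s: 18.75
tcp_pos: [0.5723, 0.0548, 0.0687]
ee_rot: [[-0.003, -1.0, -0.002], [-1.0, 0.003, -0.001], [0.001, 0.002, -1.0]]
wrist_force: [0.6, 0.1, -0.1]
gripper_width: -0.001
```

View pics/l.png

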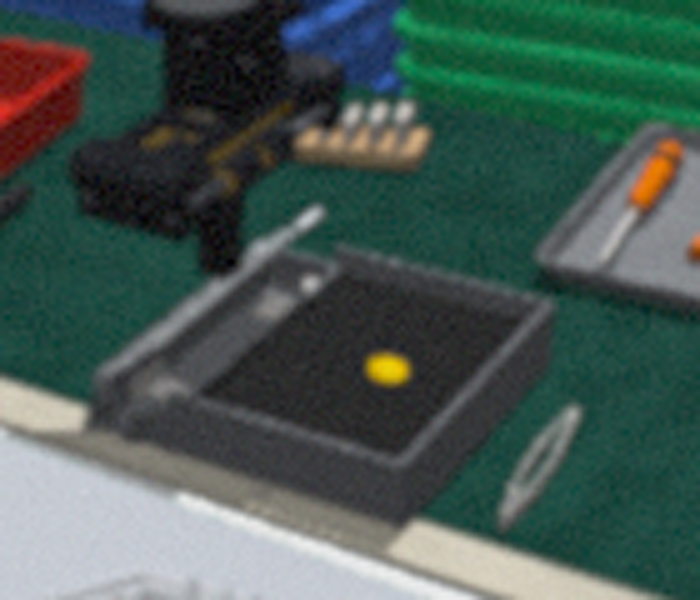

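```bash
python3 -m inch '[{"fingers":0,"delta_pos":[0.4,0,0.45],"spin":0},{"fingers":0,"delta_pos":[0.75,0,0.95],"spin":0},{"fingers":0,"delta_pos":[1.0,0,1.5],"spin":0},{"fingers":0,"delta_pos":[1.2,0,2.05],"spin":0},{"fingers":0,"delta_pos":[1.3,0,2.5],"spin":0},{"fingers":0,"delta_pos":[1.35,0,2.8],"spin":0},{"fingers":0,"delta_pos":[1.35,0,3.0],"spin":0},{"fingers":0,"delta_pos":[1.35,0,3.0],"spin":0}]'
python3 -m inch '[{"fingers":0,"delta_pos":[0,0,0.1],"spin":0},{"fingers":0,"delta_pos":[0,0,0.1],"spin":0}]'
python3 -m inch '[{"fingers":0,"delta_pos":[0,0,0.1],"spin":0},{"fingers":0,"delta_pos":[0,0,0.1],"spin":0}]'
```

```text
time_s: 19.6
tcp_pos: [0.5728, 0.0421, 0.0393]
ee_rot: [[-0.002, -1.0, -0.001], [-1.0, 0.002, -0.0], [0.0, 0.001, -1.0]]
wrist_force: [0.2, 0.5, -0.7]
gripper_width: 0.007
time_s: 19.8
tcp_pos: [0.573, 0.0422, 0.0389]
ee_rot: [[-0.001, -1.0, 0.0], [-1.0, 0.001, -0.0], [0.0, -0.0, -1.0]]
wrist_force: [-0.8, -1.3, 2.0]
gripper_width: 0.005
time_s: 20.0
tcp_pos: [0.573, 0.0422, 0.0387]
ee_rot: [[-0.001, -1.0, 0.0], [-1.0, 0.001, -0.0], [0.0, -0.0, -1.0]]
wrist_force: [-2.6, 0.3, 7.9]
gripper_width: 0.008
```

```bash
python3 -m inch '[{"fingers":0,"delta_pos":[0,0,0.1],"spin":0},{"fingers":0,"delta_pos":[0,0,0.2],"spin":0},{"fingers":0,"delta_pos":[0,0,0.2],"spin":0},{"fingers":0,"delta_pos":[0,0,0.2],"spin":0}]'
python3 -m inch '[{"fingers":0,"delta_pos":[0,0,-1],"spin":0},{"fingers":0,"delta_pos":[0,0,-5],"spin":0},{"fingers":0,"delta_pos":[-5,0,-9],"spin":0},{"fingers":0,"delta_pos":[-10,0,-12],"spin":0},{"fingers":0,"delta_pos":[-10,0,-12],"spin":0},{"fingers":0,"delta_pos":[-10,0,-12],"spin":0}]'
python3 - <<'E'
from h import *
save('scene','m.png',(200,150,340,250),5)
save('wrist','m2.png',None,1.5)
E
```

```text
time_s: 20.4
tcp_pos: [0.5731, 0.0422, 0.0386]
ee_rot: [[-0.001, -1.0, 0.001], [-1.0, 0.001, -0.0], [0.0, -0.001, -1.0]]
wrist_force: [-6.4, -0.0, 16.5]
gripper_width: 0.008
time_s: 21.0
tcp_pos: [0.5746, 0.1453, 0.1581]
ee_rot: [[0.002, -1.0, 0.006], [-1.0, -0.002, 0.003], [-0.003, -0.006, -1.0]]
wrist_force: [-0.3, -0.6, -0.8]
gripper_width: 0.007
```

View pics/m.png

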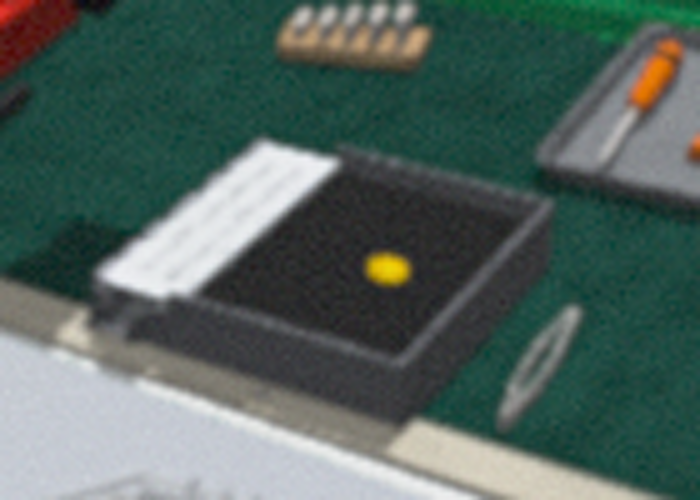

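View pics/m2.png

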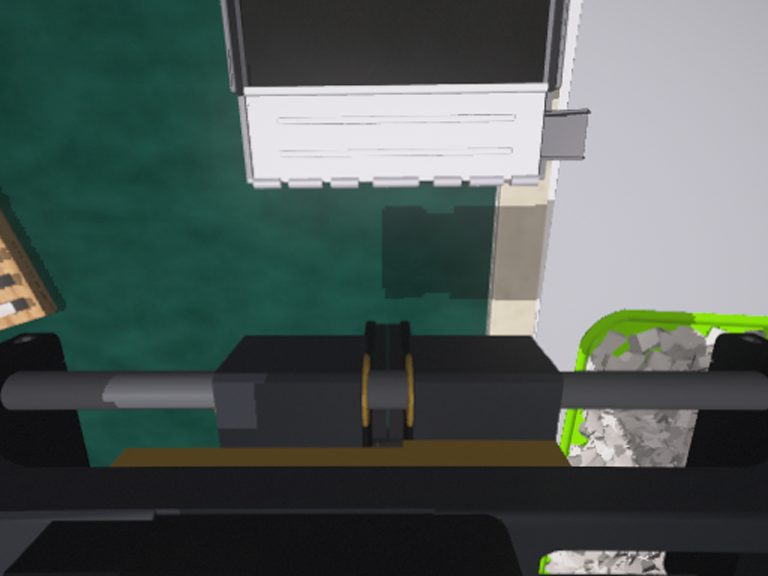

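Cover looks shut. I'll probe the rolled edge, which has the most leverage, to confirm it is at about 41 mm.

```bash
python3 -m inch '[{"fingers":0,"delta_pos":[5,0,3],"spin":0},{"fingers":0,"delta_pos":[9,0,6],"spin":0},{"fingers":0,"delta_pos":[11.2,0,9],"spin":0},{"fingers":0,"delta_pos":[11.2,0,11],"spin":0},{"fingers":0,"delta_pos":[11.2,0,11],"spin":0},{"fingers":0,"delta_pos":[11.2,0,11],"spin":0}]'
python3 -m inch '[{"fingers":0,"delta_pos":[0,0,0.2],"spin":0},{"fingers":0,"delta_pos":[0,0,0.4],"spin":0},{"fingers":0,"delta_pos":[0,0,0.4],"spin":0}]'
```

```text
time_s: 21.7
tcp_pos: [0.572, 0.0286, 0.0442]
ee_rot: [[-0.004, -1.0, -0.003], [-1.0, 0.004, -0.001], [0.001, 0.003, -1.0]]
wrist_force: [0.9, 1.2, 0.2]
gripper_width: 0.003
time_s: 22.0
tcp_pos: [0.573, 0.0304, 0.0416]
ee_rot: [[-0.001, -1.0, 0.0], [-1.0, 0.001, 0.0], [-0.0, -0.0, -1.0]]
wrist_force: [-0.1, -0.4, -0.8]
gripper_width: 0.006
```

```bash
python3 -m inch '[{"fingers":0,"delta_pos":[0,0,0.05],"spin":0},{"fingers":0,"delta_pos":[0,0,0.1],"spin":0},{"fingers":0,"delta_pos":[0,0,0.1],"spin":0}]'
python3 -m inch '[{"fingers":0,"delta_pos":[0,0,0.2],"spin":0},{"fingers":0,"delta_pos":[0,0,0.4],"spin":0},{"fingers":0,"delta_pos":[0,0,0.4],"spin":0},{"fingers":0,"delta_pos":[0,0,0.4],"spin":0}]'
python3 -m inch '[{"fingers":0,"delta_pos":[0,0,-1],"spin":0},{"fingers":0,"delta_pos":[0,0,-5],"spin":0},{"fingers":0,"delta_pos":[-5,0,-9],"spin":0},{"fingers":0,"delta_pos":[-10,0,-13],"spin":0},{"fingers":0,"delta_pos":[-15,0,-15],"spin":0},{"fingers":0,"delta_pos":[-20,0,-15],"spin":0},{"fingers":0,"delta_pos":[-20,0,-15],"spin":0},{"fingers":0,"delta_pos":[-20,0,-15],"spin":0}]'
python3 - <<'E'
from h import *
save('scene','n.png',(150,130,350,250),4)
save('top','n2.png',(105,140,325,260),3.6)
E
```

```text
time_s: 22.3
tcp_pos: [0.573, 0.0304, 0.041]
ee_rot: [[-0.001, -1.0, 0.0], [-1.0, 0.001, 0.0], [-0.0, -0.0, -1.0]]
wrist_force: [-1.9, 1.2, 3.6]
gripper_width: 0.006
time_s: 22.7
tcp_pos: [0.5733, 0.0304, 0.0401]
ee_rot: [[-0.0, -1.0, 0.001], [-1.0, 0.0, -0.0], [0.0, -0.001, -1.0]]
wrist_force: [-7.0, 1.2, 21.4]
gripper_width: 0.003
time_s: 23.5
tcp_pos: [0.5735, 0.2341, 0.187]
ee_rot: [[0.003, -1.0, 0.002], [-1.0, -0.003, 0.002], [-0.002, -0.002, -1.0]]
wrist_force: [-0.1, 0.2, -0.7]
gripper_width: 0.002
```

View pics/n.png

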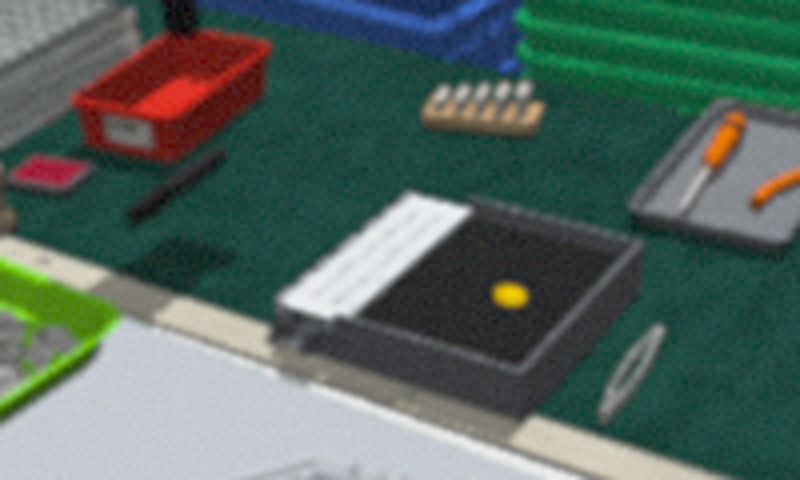

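View pics/n2.png

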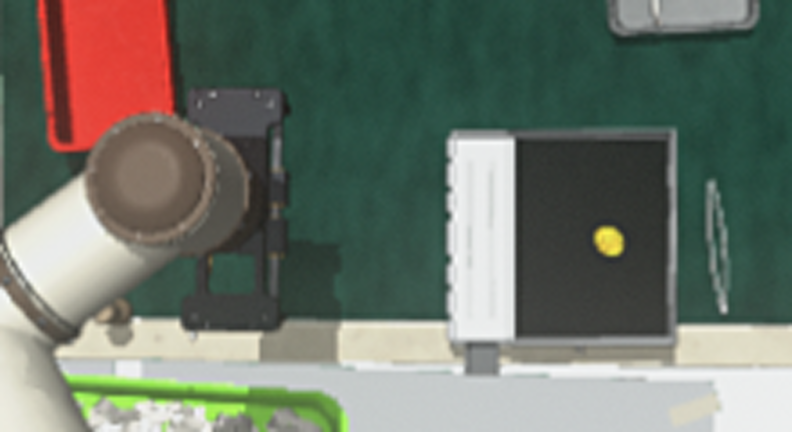

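```bash
python3 -c "
from station import *
print(finish_job())"
```

```text
the job is handed in; nothing more can be done
None
```

I swept all five clips one at a time over the deck edge into the trough. Then I pushed the cover over from outside and pressed it shut, and handed the job in after about 23.6 s.

- **Clips and cot:** A wrist picture taken before closing showed all five clips inside the trough, two of them leaning on its deck-side wall. The last scene and top views show the deck empty apart from the yellow cot, still at its starting place.
- **Cover:** I pressed the plate with about 16 N and it stopped at 38.6 mm, against a nominal 38 mm. My fingertip readings ran about 0.4 mm high on the deck. I then pressed the rolled edge with about 21 N; it first touched at about 41.0 mm (nominal 41) and read 40.1 mm under load. In the last pictures the cover lies flat.
- **Tools:** The tweezers, marker and stamp look undisturbed in the pictures. I did not check the caliper and tape roll again at the end, but the arm never went near them.

**Disagreement:** The detection network mislabelled several points with middling confidence, such as a cover hinge where a clip lay and a cot in the trough. I relied on the pictures and calibrated pixel positions instead.

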